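# Push the shelf tray past its spring catch

### The arm

A 6-joint arm with a two-finger parallel gripper is mounted at the origin on the work surface. World frame = base frame: x ahead of the robot, y to its left, z up, the work surface at z = 0. Lengths are in mm, angles in rad, forces in N, time in s.
With the tool pointing down it reaches from about 325 to 900 mm from the base axis. Payload 6.1 kg.
Tool frame: the origin (TCP) lies midway between the tips of the shut fingers; the grasp point (between the pads) lies behind it (env.grasp_offset is the z of the grasp point in the tool frame, in mm); z points along the fingers, y is the line along which they close (so a half turn about z gives the same grasp; the last joint's range is limited). The gripper opens to 87 mm and grips with 3 to 60 N. Pads are 19 mm wide; open, the fingers measure 117 mm over their backs; the gripper's body (75 mm by 190 mm) begins 51 mm behind the grasp point.
Start: joints at [1.193, 0.22, 1.526, -0, 1.395, -0.126], TCP at [155.716, 605.284, 222.538] pointing down, gripper open.
Joint ranges: [-2.98, 2.98], [-0.91, 2.08], [0.09, 2.57], [-1.24, 4.39], [0.2, 2.65], [-2.68, 2.68]. Speed limits (rad/s): [2.57, 2.57, 3.01, 3.14, 3.14, 3.14].

### API

Orientations are given as a unit quaternion [w, x, y, z].
In Python, from station import env gives the robot as it stands.
- The arm moves only by the shell command python3 -m inch 'ROWS' [FORCE]. ROWS is JSON, a list of rows, each a list of 7 numbers: the shift along the tool's x, y, z in m, then the turn, a rotation vector about the tool's x, y, z in degrees, then the gripper's target within -1 to 1 (shut at 1, half-way at 0, fully open at -1). In form: [[dx, dy, dz, rx, ry, rz, fingers], ...]. A call has 1 to 5 rows; each row shifts and turns the commanded pose from where the row before left it, along the tool's axes as they then stand; what a row does not reach is not made up. A row lasts 1/10 s, in which the tool goes at most 50 mm and 8.59 degrees, less where a joint would pass 70% of its speed; a pose out of reach is approached as far as the arm can. A call is refused whole if a number of a shift passes 0.05 or a number of a turn 8.59, either way. A call with a gripper value outside its range is refused whole. The fingers move at their own pace and stop on an object; FORCE is the grip in N (left out, the last holds). Time passes only in rows, so rows that do not move let the fingers close. It gives the time, the measured TCP pose, the force, the opening and the grip force at its end, in the units of the state.
- env.read_state(): the state, without advancing time (a new reading comes with each control period).
- env.grab_frame(name): name is "scene" or "side" or "wrist"; returns a dict with "img" (384x512x3 uint8, blue, green, red), "mtx" (3x3 intrinsics, pixels), "view" (4x4, takes a point from world to camera coordinates). Camera axes: x right, y down, z forward; pixel columns grow to the right and rows downward; lengths in mm; the calibration is good to about 2 mm. A picture is of the moment at which its call begins. There is no depth.
- env.finish_job(): hands the job in; it is judged then, once.
The state is a dict: "time": time; "joint_positions": joint angles; "joint_vel": joint speeds; "joint_efforts": joint torques, N m; "tcp_pos": TCP position; "ee_rot": TCP orientation; "ft_force": force on the tool from outside, world axes, zero at the start; "ft_torque": the same for the moment, N m; "grip_width": finger opening in mm; "finger_force": force on a finger pad.
Only numpy, scipy, OpenCV 4.12 (cv2) and the standard library are available. Lean on these libraries where they do the work, as an engineer would, in place of code of your own. Each camera call takes 0.05 s, during which the arm holds its last target. There are 200 camera calls.

### The job

The sliding tray of the beech shelf is stopped by a steel stud on its spring catch. Press the long aluminium catch plate down with the fingertips and, keeping it down, push the tray along by its upright tab until it is past the stud, then let the plate spring back up so that the stud locks the tray in. Don't force the tray against the stud, don't touch the glass bowl riding on it, and leave the other things where they stand.

Things in the scene. Friction and masses are not known exactly. Their poses are not given: they have to be found in the camera images.
- shelf: fixed low beech shelf, 210 x 420 mm on the table. Origin: on the table surface; z up; the tray slides along its +y; -x is the side with the catch plate (towards the robot, yaw within 0.45 rad). Its yaw and place vary. Seen in this frame (mm): tray runway x 0 to 120; the catch plate lies beside it at x -70 to -22.
- tray (a joint): how far the beech tray (120 x 130 mm, 10 thick with a 6 mm lip) has slid along shelf +y, in m: starts between 0 and 0.03; its toe meets the raised stud at 0.065; beyond 0.089 the toe has passed it and the stud can rise behind it; end of travel 0.105. Slides with about 1.5 N of friction and stays where left; cannot be lifted out.
- catch (a joint): how far the spring catch (plate and stud, one part, moving straight down) is pressed, in m: 0 up, 0.014 fully down. The stud clears the tray's toe once it is pressed more than about 0.008 (press 0.010 to 0.013). The spring pushes back with about 2 N at the top and 7 N at the bottom, and returns it when let go; while the toe is over the stud the catch stays partly down.
- plate_mid (a point): centre of the top of the aluminium catch plate where it stands when up, 30 mm above the table (fixed to the shelf: it does not go down with the plate). The flat plate is 48 mm wide (shelf x) and 185 mm long (shelf y: 92 mm either way from here); pressing anywhere on it works. Beyond its +y end a narrower arm leads to the stud. Axes as the shelf's.
- stud_top (a point): centre of the top of the steel stud that rises from the catch in the way of the tray's toe: 16 (x) x 10 (y) mm, top 41 mm above the table when up, 11 mm higher than the plate; at shelf x -12, y 85 mm, ahead of the push lane. Moves with the catch.
- tab_face (a point): centre of the face to be pushed (facing shelf -y) of the tray's upright aluminium tab: 66 mm wide in x (36 mm from here towards +x, 30 mm towards -x, reaching across the plate), 8 mm thick in y, 36 to 76 mm above the table; its underside passes 6 mm over the raised plate. Moves with the tray; axes as the shelf's. At the start 60 to 100 mm of plate lie behind it (-y).
- tray_mid (a point): centre of the tray's top face, 40 mm above the table; moves with the tray.
- bowl: shallow glass bowl with a ring of hematite beads in it, 92 mm across, 32 mm high, loose on the tray; origin at the centre of its underside.
- tulip: white ceramic tulip figurine, 44 mm across, 91 mm tall, standing on the shelf's +y end; origin under its centre.
- bell: chrome tap bell, 80 mm across, 53 mm tall, on the table on the plate's side; origin under its centre.
- comb: black folding comb lying on the table, about 34 x 110 x 12 mm, on the plate's side; origin under its centre.
- tin: small round tin, 60 mm across, 28 mm high, beyond the shelf; origin under its centre.
- shoe_brush: shoe brush, 45 x 130 x 42 mm, beyond the shelf; origin under its centre.
Not all that is in view belongs to the job. Several things have the shape of the bowl; the one meant has the colours described above.

How it is judged (in metres and radians):
On the way, in this order (a step that is already met when the one before it is completed fails the run):
1. the robot presses the catch down while the tray is still before the stud (value of joint catch above 0.006 m and value of joint tray below 0.0685 m), for 0.1 s.
2. with the catch down, the tray's toe goes over the stud (value of joint catch above 0.0055 m and value of joint tray above 0.072 m), for 0.05 s.
At the end, for the whole second after the job is handed in: The tray has slid at least 87 mm and the catch has sprung back up behind its toe (pressed less than 3 mm); the bowl stands on the tray, upright and within 50 mm of its centre (value of joint tray above 0.087 m and value of joint catch below 0.003 m and horizontal distance between bowl and tray_mid below 0.05 m and angle between bowl's own z axis and vertical below 0.1 rad); the robot touches nothing.
It fails at once if the tulip, bell, comb, tin or shoe brush is moved over 20 mm, lifted or tipped (distance of any of tulip, bell, comb, tin, shoe_brush from where it was at the start of the episode above 0.02 m or angle between any of tulip, bell, comb, tin, shoe_brush's own z axis and vertical above 0.35 rad).
It fails at once if the glass bowl is lifted, carried or pushed off the middle of the tray (over 15 mm up, over 50 mm from the tray's centre, or leaning over 0.3 rad) (height (world z) of bowl above 0.055 m or horizontal distance between bowl and tray_mid above 0.05 m or angle between bowl's own z axis and vertical above 0.3 rad).
It fails at once if the glass bowl is touched by the robot (contact force between any of the fingers, the arm and bowl above 0.5 N).
It fails at once if the tray is forced: over 50 N on its push tab (contact force between the fingers and tray above 50 N).
It also fails if it takes over 38 s, if anything falls off the work surface, if the arm or the gripper's body presses on something with over 40 N, if the wrist force passes 120 N, or if a joint passes its speed limit or range.

## Working session

There is one attempt and no reset: what is moved stays moved. The work goes in short steps, Python scripts to look and compute and a shell command to move; the robot and the scene stay as the last step left them, time stands still between calls to the robot, and variables do not carry over. Pictures are saved under pics/ and viewed, at most 10 in all, crops included, and the job is handed in when it is done.

```bash
mkdir -p pics; ls
python3 - <<'E'
from station import env
import cv2,numpy as np
ims=[]
for n in("scene","side"):
    f=env.grab_frame(n); cv2.imwrite(f"pics/{n}0.png",f["img"]); np.savez(f"pics/{n}0.npz",**f)
    print(n,f["mtx"].round(1).tolist(),f["view"].round(3).tolist())
s=env.read_state(); print(s["time"],s["tcp_pos"],s["ee_rot"],s["grip_width"],env.grasp_offset)
E
```

```text
pics
scene [[389.1, 0.0, 257.2], [0.0, 389.1, 189.1], [0.0, 0.0, 1.0]] [[-0.439, 0.898, -0.013, 293.958], [0.567, 0.267, -0.779, -256.269], [-0.697, -0.35, -0.627, 1679.284], [0.0, 0.0, 0.0, 1.0]]
side [[444.1, 0.0, 257.8], [0.0, 444.1, 188.6], [0.0, 0.0, 1.0]] [[0.907, -0.421, 0.015, -560.097], [-0.238, -0.542, -0.806, 216.659], [0.347, 0.728, -0.592, 901.656], [0.0, 0.0, 0.0, 1.0]]
0.1 [155.52692577 604.77198176 221.56218087] [-1.95210259e-04  1.25564445e-01  9.92085090e-01 -8.39781884e-04] 86.90036855487075 -18.700000000000003
```

View pics/scene0.png

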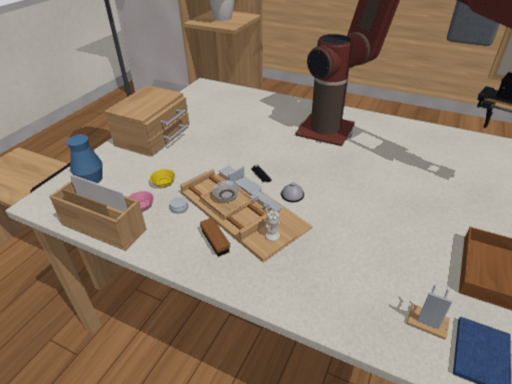

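View pics/side0.png

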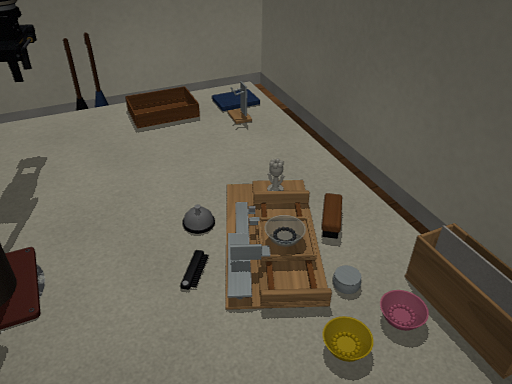

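The side view shows the shelf at about (275,245), with the tab at (250,253), the plate running from (240,298) to (241,205), the bowl at (286,233), the tulip at (276,172), the bell at (198,220) and the comb at (195,270). I'll zoom in for corners.

```bash
python3 - <<'E'
import cv2,numpy as np
a=cv2.imread("pics/side0.png")[165:315,170:350]; cv2.imwrite("pics/c1.png",cv2.resize(a,None,fx=4,fy=4,interpolation=cv2.INTER_CUBIC))
E
cat > h.py <<'E'
import numpy as np
def ray(f,uv,z):
    R=f["view"][:3,:3];t=f["view"][:3,3];c=-R.T@t
    d=R.T@np.linalg.inv(f["mtx"])@np.array([uv[0],uv[1],1.]);return c+d*(z-c[2])/d[2]
def proj(f,p):
    q=f["view"][:3,:3]@np.asarray(p,float)+f["view"][:3,3];q=f["mtx"]@q;return q[:2]/q[2]
E
```

```text
(no output)
```

View pics/c1.png

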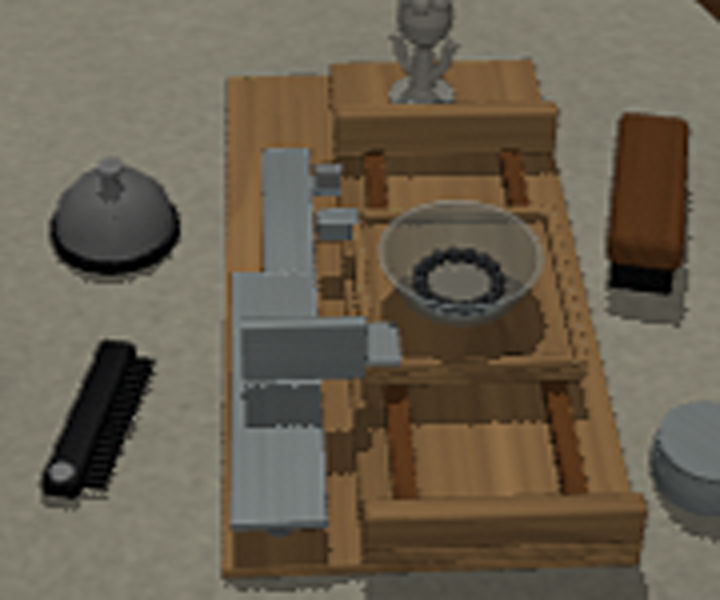

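The crop shows plate near corners at (233,526) and (326,524), far left at (232,272), and tab face corners at (242,324), (243,380), (366,377) and (366,320). The stud is at (329,172), or possibly (337,218) is the toe.

Run:
```python
import numpy as np
from h import *
f=dict(np.load("pics/side0.npz"))
g=lambda x,y,z:ray(f,(170+(x+.5)/4-.5,165+(y+.5)/4-.5),z)
P={"nl":(233,526,30),"nr":(326,524,30),"fl":(232,272,30),"fr":(316,272,30),"tTL":(242,324,76),"tBL":(243,380,36),"tTR":(366,320,76),"tBR":(366,377,36),"base_nl":(223,577,0),"base_fl":(227,77,12),"stud":(327,165,41),"toe":(337,210,41),
"bell":(115,265,0),"comb1":(60,500,5),"comb2":(130,345,5)}
W={k:g(*v) for k,v in P.items()}
for k in W: print(k,W[k].round(1))
ax=W["fl"]-W["nl"]; ax2=W["fr"]-W["nr"]; print(np.linalg.norm(ax),np.linalg.norm(ax2),np.linalg.norm(W["nr"]-W["nl"]))
tx=W["tTR"]-W["tTL"]; ty=W["tBR"]-W["tBL"]; print(np.linalg.norm(tx),np.linalg.norm(ty))
for d in (ax,ax2): print("yaw y",np.arctan2(-d[0],d[1]))
for d in (tx,ty,W["nr"]-W["nl"]): print("yaw x",np.arctan2(d[1],d[0]))
yaw=np.mean([np.arctan2(-ax[0],ax[1]),np.arctan2(-ax2[0],ax2[1])])
d=W["base_fl"]-W["base_nl"];print("base",np.arctan2(-d[0],d[1]),np.linalg.norm(d))
c=np.mean([W[k] for k in("nl","nr","fl","fr")],0)
R=lambda yaw:np.array([[np.cos(yaw),-np.sin(yaw)],[np.sin(yaw),np.cos(yaw)]])
print("platemid",c)
for k in W: print(k,(R(yaw).T@(W[k]-c)[:2]).round(1))
```

```text
nl [ 445.6 -229.9   30. ]
nr [ 487.7 -247.4   30. ]
fl [513.9 -57.3  30. ]
fr [558.  -76.9  30. ]
tTL [ 485.9 -144.7   76. ]
tBL [ 485.3 -145.3   36. ]
tTR [ 545.9 -168.1   76. ]
tBR [ 545.9 -169.9   36. ]
base_nl [ 437.8 -234.     0. ]
base_fl [590.9 146.   12. ]
stud [598.6  -2.   41. ]
toe [586.5 -43.2  41. ]
bell [463.7   8.4   0. ]
comb1 [ 378.  -157.8    5. ]
comb2 [448. -65.   5.]
185.5962573453346 184.44118767583356 45.626416177237566
64.37762045359914 65.40418655029045
yaw y -0.3768328169368656
yaw y -0.3908605927134104
yaw x -0.37215734933968686
yaw x -0.3856679611489647
yaw x -0.39433440767803507
base -0.3828473068511216 409.8599291812311
platemid [ 501.3280765  -152.86083143   30.        ]
nl [-22.8 -92.3]
nr [ 22.8 -92.7]
fl [-24.1  93.3]
fr [24.1 91.7]
tTL [-17.4   1.8]
tBL [-17.7   1. ]
tTR [47.   2.5]
tBR [47.7  0.9]
base_nl [-28.5 -99. ]
base_fl [-28.9 310.7]
stud [ 33.6 176.3]
toe [ 37.9 133.5]
bell [-95.3 135.4]
comb1 [-112.5  -50.8]
comb2 [-82.3  61.5]
```

The fit agrees with the given sizes: plate 185 x 46 mm, tab 65 mm. Yaw is -0.383, plate_mid is (501,-153) and the tab face is 1.5 mm past mid. The tool y axis goes along shelf y after a 7.5° turn, and the approach is about -609 mm in tool x and -599 mm in tool y.

```bash
python3 -m inch '[[0,0,0,0,0,7.5,1],[-0.03,-0.03,0,0,0,0,1],[-0.03,-0.03,0,0,0,0,1],[-0.03,-0.03,0,0,0,0,1],[-0.03,-0.03,0,0,0,0,1]]' 20 && python3 -m inch '[[-0.03,-0.03,0,0,0,0,1],[-0.03,-0.03,0,0,0,0,1],[-0.03,-0.03,0,0,0,0,1],[-0.03,-0.03,0,0,0,0,1],[-0.03,-0.03,0,0,0,0,1]]' && python3 -m inch '[[-0.03,-0.03,0,0,0,0,1],[-0.03,-0.03,0,0,0,0,1],[-0.03,-0.03,0,0,0,0,1],[-0.03,-0.03,0,0,0,0,1],[-0.03,-0.03,0,0,0,0,1]]' && python3 -m inch '[[-0.03,-0.03,0,0,0,0,1],[-0.03,-0.03,0,0,0,0,1],[-0.03,-0.03,0,0,0,0,1],[-0.03,-0.03,0,0,0,0,1],[-0.03,-0.03,0,0,0,0,1]]'
cat >> h.py <<'E'
c0=np.array([501.3,-152.9,30.]);yw=-0.383
S=np.array([[np.cos(yw),-np.sin(yw),0],[np.sin(yw),np.cos(yw),0],[0,0,1]])
def loc():
    from station import env
    from scipy.spatial.transform import Rotation as Ro
    s=env.read_state();R=Ro.from_quat(s["ee_rot"],scalar_first=True).as_matrix()
    print("t",s["time"],"local",(S.T@(s["tcp_pos"]-c0)).round(1),"z",s["tcp_pos"][2].round(1),"F local",(S.T@s["ft_force"]).round(1),"tool axes in local\n",(S.T@R).round(3),"grip",round(s["grip_width"],1))
E
python3 -c "from h import loc;loc()"
```

```text
time: 0.6
tcp_pos: [222.3, 447.4, 221.8]
ee_rot: [-0.0, 0.19, 0.982, -0.001]
ft_force: [1.0, -0.0, -0.3]
grip_width: 55.1
finger_force: 0.0
time: 1.1
tcp_pos: [305.4, 252.4, 222.3]
ee_rot: [0.0, 0.19, 0.982, -0.0]
ft_force: [0.8, -0.8, 0.7]
grip_width: 15.2
finger_force: 0.0
time: 1.6
tcp_pos: [388.7, 57.1, 222.4]
ee_rot: [0.0, 0.19, 0.982, 0.0]
ft_force: [1.5, 0.0, 0.7]
grip_width: 0.9
finger_force: 0.0
time: 2.1
tcp_pos: [471.8, -138.1, 222.2]
ee_rot: [-0.0, 0.19, 0.982, 0.0]
ft_force: [0.7, 0.5, 0.4]
grip_width: 0.3
finger_force: 0.0
t 2.1 local [-32.9   2.7 192.2] z 222.2 F local [0.4 0.8 0.4] tool axes in local
 [[-1.  0. -0.]
 [ 0.  1.  0.]
 [ 0.  0. -1.]] grip 0.3
```

```bash
python3 -m inch '[[-0.009,0,0,0,0,0,1],[0,0,0.04,0,0,0,1],[0,0,0.04,0,0,0,1],[0,0,0.02,0,0,0,1],[0,0,0,0,0,0,1]]' >/dev/null
python3 - <<'E'
from h import *; loc()
from station import env
import cv2
a=env.grab_frame("side"); 
cv2.imwrite("pics/c2.png",cv2.resize(a["img"][150:315,170:350],None,fx=3.5,fy=3.5,interpolation=cv2.INTER_CUBIC))
b=env.grab_frame("wrist");cv2.imwrite("pics/w2.png",b["img"])
E
```

```text
t 2.6 local [-28.3   5.   88.5] z 118.5 F local [-0.2  0.7 -1. ] tool axes in local
 [[-1.    -0.001 -0.008]
 [-0.001  1.     0.001]
 [ 0.008  0.001 -1.   ]] grip 0.4
```

View pics/c2.png

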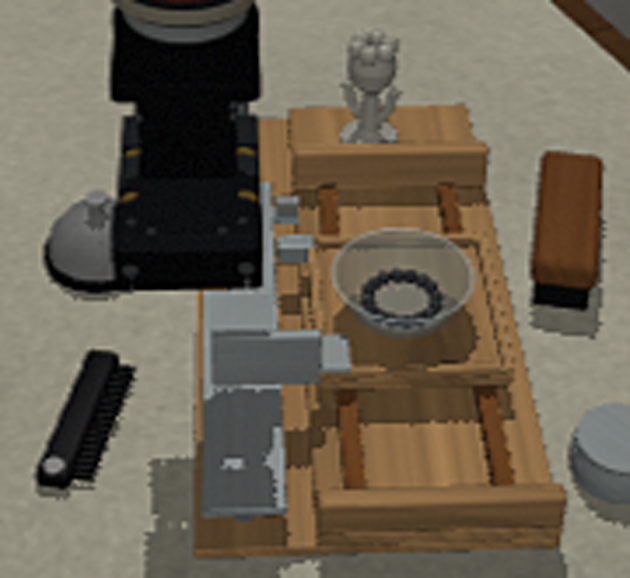

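View pics/w2.png

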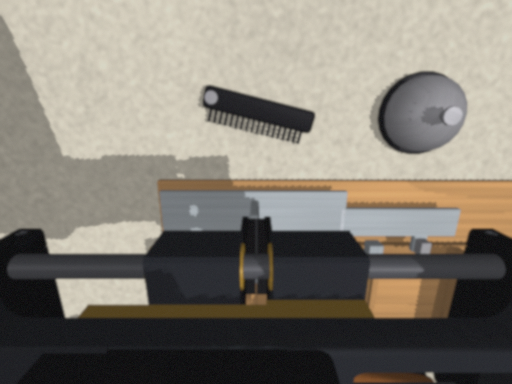

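The wrist view shows the shut fingertips at about (257,222) over the plate, with the body's long side along shelf y. The side view shows the bowl, tab, bell and comb clear of the gripper. The earlier rows fell short, so I'll correct that.

```bash
python3 -m inch '[[-0.033,0,0,0,0.4,0,1],[0,-0.030,0,0,0,0,1],[0,0,0.03,0,0,0,1],[0,0,0,0,0,0,1],[0,0,0,0,0,0,1]]' >/dev/null
python3 - <<'E'
from h import *; loc()
from station import env
import cv2
a=env.grab_frame("side"); 
cv2.imwrite("pics/c3.png",cv2.resize(a["img"][150:315,170:350],None,fx=3.5,fy=3.5,interpolation=cv2.INTER_CUBIC))
E
```

```text
t 3.2 local [  8.4 -25.4  63.8] z 93.8 F local [1.1 0.3 0.9] tool axes in local
 [[-1.    -0.    -0.006]
 [-0.     1.     0.   ]
 [ 0.006  0.    -1.   ]] grip 0.3
```

View pics/c3.png

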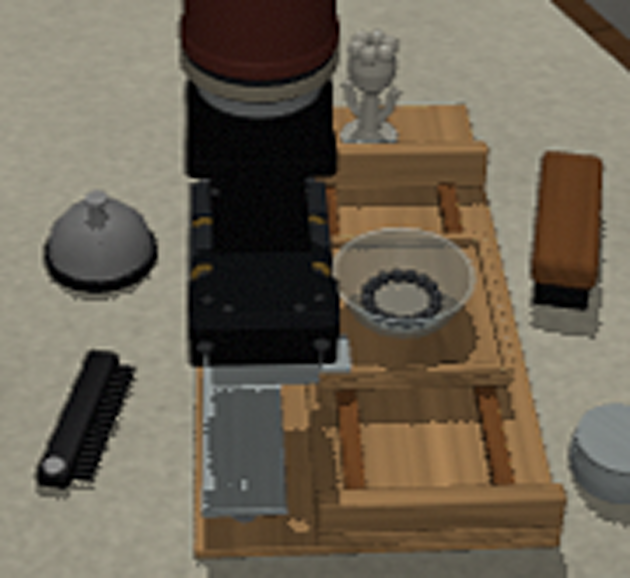

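The gripper sits over the plate behind the tab and is clear of the bowl. I'll descend.

```bash
python3 -m inch '[[0.003,0,0.025,0,0.3,0,1],[0,0,0.02,0,0,0,1],[0,0,0.006,0,0,0,1],[0,0,0,0,0,0,1]]' ; python3 -c "from h import loc;loc()"; python3 -m inch '[[0,0,0.004,0,0,0,1],[0,0,0.004,0,0,0,1],[0,0,0,0,0,0,1]]';python3 -c "from h import loc;loc()"
```

```text
time: 3.65
tcp_pos: [496.1, -178.1, 42.1]
ee_rot: [-0.006, 0.19, 0.982, 0.001]
ft_force: [-0.6, -0.3, 0.2]
grip_width: 0.4
finger_force: 0.0
t 3.65 local [  4.6 -25.3  12.1] z 42.1 F local [-0.5 -0.5  0.2] tool axes in local
 [[-1.    -0.001 -0.012]
 [-0.001  1.     0.   ]
 [ 0.012  0.    -1.   ]] grip 0.4
time: 3.95
tcp_pos: [496.0, -178.5, 33.8]
ee_rot: [-0.006, 0.19, 0.982, 0.001]
ft_force: [-0.2, -0.5, -0.0]
grip_width: 0.7
finger_force: 0.0
t 3.95 local [  4.7 -25.7   3.8] z 33.8 F local [-0.  -0.5 -0. ] tool axes in local
 [[-1.    -0.    -0.012]
 [-0.     1.    -0.   ]
 [ 0.012 -0.    -1.   ]] grip 0.7
```

```bash
python3 -m inch '[[0,0,0.004,0,0,0,1],[0,0,0.004,0,0,0,1],[0,0,0.004,0,0,0,1],[0,0,0.003,0,0,0,1],[0,0,0,0,0,0,1]]' ; python3 -c "from h import loc;loc()"
```

```text
time: 4.45
tcp_pos: [496.5, -178.8, 18.8]
ee_rot: [-0.005, 0.19, 0.982, 0.001]
ft_force: [0.9, -0.3, 5.8]
grip_width: 0.2
finger_force: 2.7
t 4.45 local [  5.2 -25.8 -11.2] z 18.8 F local [1.  0.1 5.8] tool axes in local
 [[-1.    -0.    -0.011]
 [-0.     1.    -0.   ]
 [ 0.011 -0.    -1.   ]] grip 0.2
```

The catch is pressed about 11 mm, and 5.8 N matches the spring. Now I'll push.

```bash
for i in 1; do python3 -m inch '[[0,0.005,0,0,0,0,1],[0,0.005,0,0,0,0,1],[0,0.005,0,0,0,0,1],[0,0.005,0,0,0,0,1],[0,0,0,0,0,0,1]]' ; done; python3 -c "from h import loc;loc()"
```

```text
time: 4.95
tcp_pos: [503.4, -160.2, 19.0]
ee_rot: [-0.006, 0.19, 0.982, 0.001]
ft_force: [-0.5, -1.8, 5.2]
grip_width: 0.9
finger_force: 2.6
t 4.95 local [  4.7  -6.  -11. ] z 19.0 F local [ 0.2 -1.9  5.2] tool axes in local
 [[-1.    -0.001 -0.012]
 [-0.001  1.    -0.001]
 [ 0.012 -0.001 -1.   ]] grip 0.9
```

```bash
python3 -m inch '[[0,0.005,0.0005,0,0,0,1],[0,0.005,0,0,0,0,1],[0,0.005,0,0,0,0,1],[0,0.005,0,0,0,0,1],[0,0,0,0,0,0,1]]' >/dev/null;  python3 - <<'E'
from h import *; loc()
from station import env
import cv2
a=env.grab_frame("side"); 
cv2.imwrite("pics/c4.png",cv2.resize(a["img"][165:315,170:350],None,fx=4,fy=4,interpolation=cv2.INTER_CUBIC))
E
```

```text
t 5.45 local [  4.8  14.  -11.4] z 18.6 F local [ 1. -1.  6.] tool axes in local
 [[-1.    -0.001 -0.011]
 [-0.001  1.    -0.001]
 [ 0.011 -0.001 -1.   ]] grip 0.5
```

View pics/c4.png

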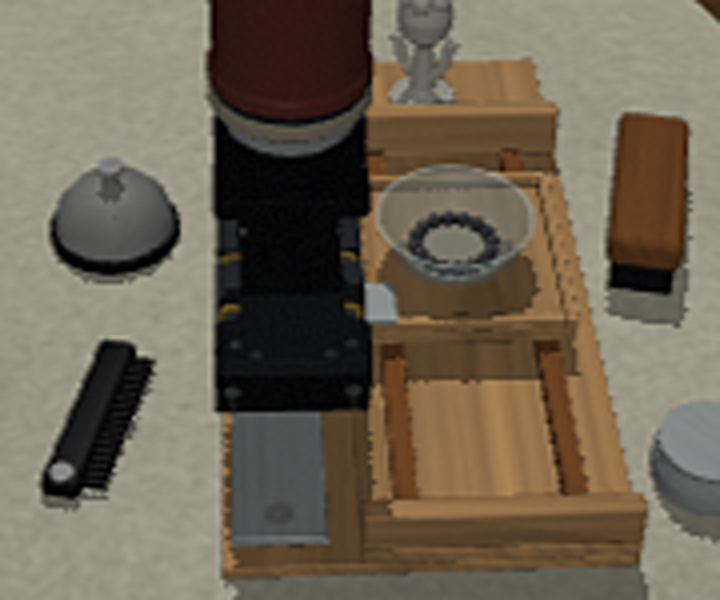

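The tray has moved about 28 mm with the bowl still centred on it, and the plate is down. I'll continue.

```bash
python3 -m inch '[[0,0.005,0,0,0,0,1],[0,0.005,0,0,0,0,1],[0,0.005,0,0,0,0,1],[0,0.005,0,0,0,0,1],[0,0,0,0,0,0,1]]' >/dev/null; python3 -c "from h import loc;loc()" | head -1; python3 -m inch '[[0,0.005,0,0,0,0,1],[0,0.005,0,0,0,0,1],[0,0.004,0,0,0,0,1],[0,0.004,0,0,0,0,1],[0,0,0,0,0,0,1]]' >/dev/null;  python3 - <<'E'
from h import *; loc()
from station import env
import cv2
a=env.grab_frame("side"); 
cv2.imwrite("pics/c5.png",cv2.resize(a["img"][165:315,170:350],None,fx=4,fy=4,interpolation=cv2.INTER_CUBIC))
E
```

```text
t 6.0 local [  4.8  34.  -11.4] z 18.6 F local [ 0.8 -1.6  5.9] tool axes in local
t 6.5 local [  4.8  51.8 -11.4] z 18.6 F local [ 0.9 -1.7  5.2] tool axes in local
 [[-1.    -0.001 -0.011]
 [-0.001  1.    -0.001]
 [ 0.011 -0.001 -1.   ]] grip 0.3
```

View pics/c5.png

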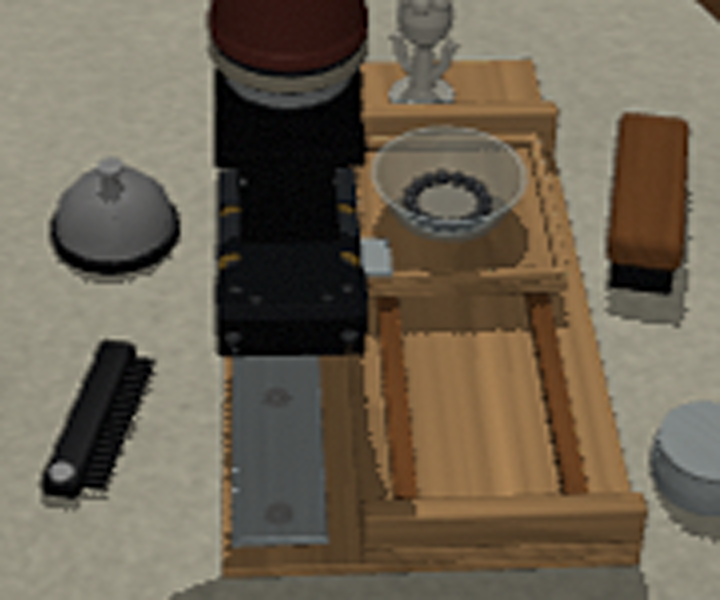

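The tray is near the end block, with its far lip at about (530,137) against the block edge at about (555,107). I'll nudge it in small steps and watch the force for the end stop.

```bash
python3 -m inch '[[0,0.002,0,0,0,0,1],[0,0.002,0,0,0,0,1],[0,0,0,0,0,0,1]]' >/dev/null; python3 -c "from h import loc;loc()" | head -1; python3 -m inch '[[0,0.002,0,0,0,0,1],[0,0,0,0,0,0,1]]' >/dev/null;python3 -c "from h import loc;loc()" | head -1
```

```text
t 6.85 local [  4.7  55.5 -11.5] z 18.5 F local [ 1.1 -2.6  5.9] tool axes in local
t 7.05 local [  4.7  57.4 -11.5] z 18.5 F local [ 0.2 -3.7  5.8] tool axes in local
```

Estimated tray travel is about 28+71, or roughly 99 mm, which is past 89 mm and short of the stop. I'll back off slightly, release the plate and check.

```bash
python3 -m inch '[[0,-0.005,0,0,0,0,1],[0,0,-0.004,0,0,0,1],[0,0,-0.004,0,0,0,1],[0,0,-0.004,0,0,0,1],[0,0,0,0,0,0,1]]' >/dev/null; python3 -c "from h import loc;loc()" | head -1; python3 -m inch '[[0,0,-0.03,0,0,0,1],[0,0,-0.04,0,0,0,1],[0,0,-0.04,0,0,0,1],[0.04,0,-0.03,0,0,0,1],[0.04,0,0,0,0,0,1]]'>/dev/null;  python3 -m inch '[[0.04,0,0,0,0,0,1],[0.04,0,0,0,0,0,1],[0,0,0,0,0,0,1]]'>/dev/null
python3 - <<'E'
from h import *; loc()
from station import env
import cv2
a=env.grab_frame("side"); 
cv2.imwrite("pics/c6.png",cv2.resize(a["img"][165:315,170:350],None,fx=4,fy=4,interpolation=cv2.INTER_CUBIC))
E
```

```text
t 7.55 local [ 4.2 53.3  0.3] z 30.3 F local [ 0.7 -1.   1. ] tool axes in local
t 8.35 local [-159.    53.5  140.2] z 170.2 F local [ 0.5  0.2 -0.6] tool axes in local
 [[-1.    -0.001 -0.017]
 [-0.001  1.    -0.   ]
 [ 0.017 -0.    -1.   ]] grip 0.7
```

View pics/c6.png

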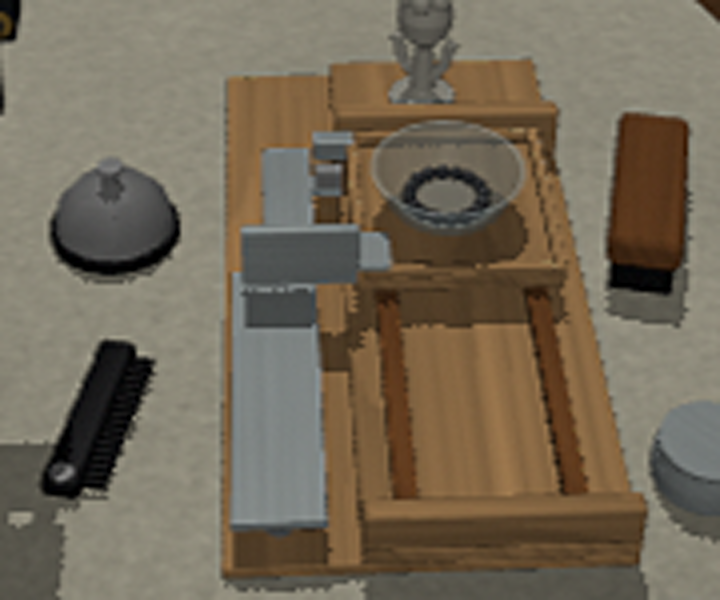

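The plate is back fully up, with its near corners at (233,526) and (326,524) as at the start. The stud at (328,180) stands behind the toe at (332,145). The bowl is upright on the tray and the robot is clear.

```bash
python3 -c "
from station import env
print(env.finish_job())"
```

```text
the job is handed in; nothing more can be done
None
```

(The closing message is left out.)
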